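# Hang the antiseptic bottle hanger on the sprung side hook

### The job

Hang the bottle hanger, with its amber bottle, on the green side-opening hook of the bench stand: lift it by its orange tab, set its cross pin gently down on the hook's open ledges, slide the pin sideways along the ledges, kept lightly resting on them, in under the lips to the end, and then lower it (do not let it fall) to the bottom of the throat. Never push hard on the hook, keep the hanger upright, leave the steel cup, the red-capped vial and the green tonic bottle where they are, and leave the hanger hanging there by itself.

Things in the scene. Friction and masses are not known exactly. Their poses are not given: they have to be found in the camera images.
- hanger_grip (a point): centre of the orange grip tab on top of the bottle hanger. Tab: 14 mm thick along x, 40 mm along y, 34 mm high; a 10 mm round stem leads down from it. This point is 248 mm above the hanger's underside and 64 mm above the cross pin's axis. Axes of the hanger: z up, y along the cross pin; it is the same either way round.
- hanger_pin (a point): centre of the hanger's horizontal cross pin, 184 mm above the underside. The pin is 8 mm in diameter, reaches 30 mm either way along y, with 14 mm wide heads at the ends that begin 26 mm from the centre. Below the pin there is only the 10 mm stem for 68 mm, then the cage's 68 mm top disc.
- hanger: the bottle hanger: a loose steel wire cage, 68 mm across, 265 mm tall, with an amber bottle fixed in it, about 0.3 kg, standing upright at the start; origin at the centre of its underside, z up, y along the cross pin
- stand_hook (a point): point of the fixed stand on the throat's middle line, midway between the two green cheek plates, at ledge height IF the height clamp stood mid-range. The clamp really stands up to 15 mm higher or lower: not measured, to be felt or seen. x is horizontal and leads into the hook (mouth opens to -x), y runs across the plates, z up. The hook gives 0.17 mm downward per newton (a spring).
- stand: grey bench stand with the green hook, fixed; origin on the worktop under stand_hook (232 mm below), same axes. In x from the origin and height from the real ledge top: lip from x -26 to +6 mm, underside +12, top +19; throat x -6 to +6, floor -16 (seated pin axis -12); back wall at x +6 up to the lip (pin against it: x +2); plates reach to -22. Post at x +90, top at z 268; foot from x +35.
- steel_cup: small steel cup, 56 mm wide, 64 mm high, loose bystander; origin at the centre of its underside
- red_vial: small vial with a red cap, 26 mm wide, 54 mm high, loose bystander; origin at the centre of its underside
- tonic: green bottle with a red cap, 54 mm wide, 111 mm high, loose bystander; origin at the centre of its underside
- stand_ledge (a point): 38 mm before stand_hook along -x, same axes, also at mid-range height: over the open ledge, where the pin can be set down. Each cheek plate (6 mm thick, at y = -19..-13 and +13..+19 mm; the 26 mm gap between, open above and below, lets the stem pass) has a flat level ledge from x = -50 to -6 mm of stand_hook; a pin resting on it has its axis 4 mm above the ledge.

How it is judged:
By the outcome, as a careful person would: the job done as asked, in the order asked, and still so for the second after the job is handed in, with the robot touching nothing.
It also fails if it takes over 64 s, if anything falls off the work surface, if the arm or the gripper's body presses on something with over 40 N, if the wrist force passes 120 N, or if a joint passes its speed limit or range.

### The arm

A 6-joint arm with a two-finger parallel gripper is mounted at the origin on a cart in front of the work surface, level with it; the furniture and walls round the work are solid. World frame = base frame: x ahead of the robot, y to its left, z up, the work surface at z = 0. Lengths are in m, angles in rad, forces in N, time in s.
With the tool pointing down it reaches from about 0.35 to 0.95 m from the base axis. Payload 17.4 kg.
Tool frame: the origin (TCP) lies at the very end of the fingers, on their centre line; the grasp point (between the pads) lies 19 mm behind it (manip.hold_point_z is the distance from the TCP to the grasp point, in m); z points along the fingers, y is the direction in which the jaws open and shut (so a half turn about z gives the same grasp; the last joint's range is limited). The gripper opens to 93 mm and grips with 3 to 60 N. Pads are 15 mm wide; open, the fingers measure 128 mm over their backs; the gripper's body (75 mm by 188 mm) begins 65 mm behind the grasp point.
Start: joints at [-1.25, 0.116, 1.442, -0, 1.584, -0.038], TCP at [0.237, -0.632, 0.219] pointing down, gripper open.
Joint ranges: [-2.83, 2.83], [-0.83, 2.19], [0.07, 2.5], [-1.14, 4.28], [0.01, 3], [-2.97, 2.97]. Speed limits (rad/s): [1.89, 1.89, 2.22, 3.14, 3.14, 3.14].

### API

Orientations are given as a 3x3 rotation matrix whose columns are the frame's x, y, z axes.
In Python, from cell import manip gives the robot as it stands. The module is installed in compiled form; this text tells all that it offers. Calls block until the motion is done:
- manip.goto(position, orientation): joint-space move of the TCP to a pose.
- manip.move_linear(position, rot=None, feed=0.15): straight line of the TCP; rot=None keeps the orientation; feed is the mean speed in m/s.
- manip.goto_joints(angles): joint-space move.
- manip.grip(opening, squeeze=None): finger opening in m; squeeze is the grip in N (None keeps the last); returns when the fingers have stopped.
- manip.wait(seconds).
- manip.inverse_kinematics(position, orientation): joint angles nearest the present ones, or None.
- manip.sense(): the state.
- manip.read_camera(name): name is "scene" or "top" or "wrist"; returns the picture (384x512x3 uint8, red, green, blue); there is no depth.
- manip.get_calibration(name): a dict with "fx", "fy", "cx", "cy" (pixels), "R" (3x3) and "t" (3): a world point X has camera coordinates R X + t. Camera axes: x right, y down, z forward; pixel columns grow to the right and rows downward; lengths in m; the calibration is good to about 2 mm. A picture is of the moment at which its call begins: read the wrist's pose just before it. get_calibration takes no time and is no camera call; for the wrist camera it gives the pose at the moment of the call.
A pose or a line that the arm cannot do raises manip.Unreachable and nothing moves.
- manip.close_job(): hands the job in, once; it reports no verdict.
The state is a dict: "t": time; "joints": joint angles; "joint_vel": joint speeds; "tau": joint torques, N m; "tool_pos": TCP position; "eef_rot": TCP orientation; "ft_force": force on the tool from outside, world axes, zero at the start; "torque": the same for the moment, N m; "opening": finger opening in m.
Only numpy, scipy, OpenCV 4.12 (cv2) and the standard library are available. Lean on these libraries where they do the work, as an engineer would, in place of code of your own. Each camera call takes 0.05 s, during which the arm holds its last target.

## Working session

There is one attempt and no reset: what is moved stays moved. The work goes in short steps, each a Python script; the robot and the scene stay as the last script left them, time stands still between calls to the robot, and variables do not carry over. Pictures are saved under pics/ and viewed, and the job is handed in when it is done.

```bash
ls; mkdir -p pics; python3 - <<'E'
from cell import manip
import cv2,numpy as np
for n in("scene","top","wrist"):
    c=manip.get_calibration(n); im=manip.read_camera(n)
    cv2.imwrite(f"pics/{n}0.png",im[:,:,::-1]); print(n,{k:np.round(v,3).tolist() for k,v in c.items()})
s=manip.sense(); print(s["t"],s["ft_force"],s["opening"],s["eef_rot"])
E
```

```text
pics
scene {'fx': 474.466, 'fy': 474.466, 'cx': 252.935, 'cy': 183.646, 'R': [[0.314, -0.949, -0.01], [-0.745, -0.24, -0.622], [0.588, 0.203, -0.783]], 't': [-0.043, 0.521, 1.254]}
top {'fx': 382.271, 'fy': 382.271, 'cx': 263.759, 'cy': 193.899, 'R': [[0.025, -1.0, 0.017], [-0.993, -0.026, -0.119], [0.119, -0.014, -0.993]], 't': [0.112, 0.574, 1.22]}
wrist {'fx': 313.283, 'fy': 313.283, 'cx': 248.047, 'cy': 193.908, 'R': [[0.35, -0.937, 0.001], [-0.906, -0.338, 0.253], [-0.237, -0.089, -0.968]], 't': [-0.676, -0.028, 0.389]}
0.15 [0.33255057 0.36648541 0.31054031] 0.09286816978816029 [[ 9.36316058e-01  3.51158311e-01 -2.81903636e-04]
 [ 3.51158419e-01 -9.36315607e-01  9.21345849e-04]
 [ 5.95874787e-05 -9.61663748e-04 -9.99999536e-01]]
```

View pics/scene0.png

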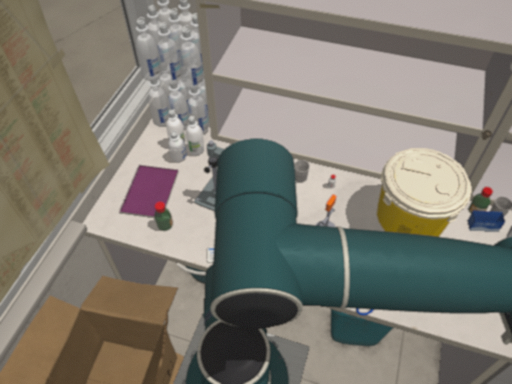

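View pics/top0.png

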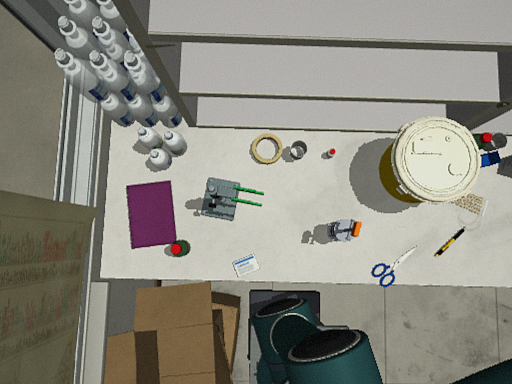

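View pics/wrist0.png

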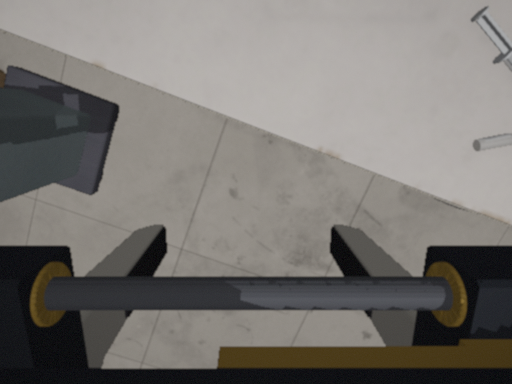

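The top view shows the hook's green plates at about (232–265, 190–206), with the mouth facing right (world −y). The hanger's orange tab is at (357,229), the cup at (298,150), the vial at (331,153) and the tonic at (178,248). I'll measure these more closely.

```bash
cat > h.py <<'E'
from cell import manip
import cv2,numpy as np
def ray(n,u,v,c=None):
    c=c or manip.get_calibration(n); R=np.array(c["R"]);t=np.array(c["t"])
    d=R.T@np.array([(u-c["cx"])/c["fx"],(v-c["cy"])/c["fy"],1]); return -R.T@t,d
def atz(n,u,v,z,c=None):
    o,d=ray(n,u,v,c); return o+d*(z-o[2])/d[2]
def proj(n,X,c=None):
    c=c or manip.get_calibration(n); p=np.array(c["R"])@X+c["t"]; return np.array([c["fx"]*p[0]/p[2]+c["cx"],c["fy"]*p[1]/p[2]+c["cy"]])
def blobs(im,lo,hi,amin=8):
    h=cv2.cvtColor(im,cv2.COLOR_RGB2HSV); m=cv2.inRange(h,np.array(lo),np.array(hi))
    n,l,s,c=cv2.connectedComponentsWithStats(m); return [(s[i].tolist(),np.round(c[i],1).tolist(),l==i) for i in range(1,n) if s[i,4]>=amin]
E
python3 - <<'E'
from h import *
top=cv2.imread("pics/top0.png")[:,:,::-1].copy(); sc=cv2.imread("pics/scene0.png")[:,:,::-1].copy()
cv2.imwrite("pics/tz.png",cv2.resize(top[125:265,140:380],None,fx=3.3,fy=3.3,interpolation=cv2.INTER_CUBIC)[:,:,::-1])
cv2.imwrite("pics/sz.png",cv2.resize(sc[130:260,150:370],None,fx=3.6,fy=3.6,interpolation=cv2.INTER_CUBIC)[:,:,::-1])
for nm,im in(("top",top),("scene",sc)):
  for col,lo,hi in(("orange",(5,170,120),(18,255,255)),("green",(50,120,60),(85,255,255))):
    for s,c,m in blobs(im,lo,hi):
        ys,xs=np.nonzero(m); r=cv2.minAreaRect(np.c_[xs,ys].astype(np.float32))
        if s[4]<400: print(nm,col,s,c,np.round(cv2.boxPoints(r),1).tolist(), np.round(atz(nm,*c,0.248 if col=="orange" else .24),3))
E
```

```text
top orange [353, 222, 8, 14, 65] [356.8, 228.7] [[352.79998779296875, 234.6999969482422], [356.3999938964844, 221.60000610351562], [360.8999938964844, 222.8000030517578], [357.29998779296875, 235.89999389648438]] [ 0.458 -0.123  0.248]
top green [234, 186, 30, 9, 65] [247.9, 190.0] [[233.5, 188.60000610351562], [234.0, 185.8000030517578], [263.3999938964844, 192.0], [262.79998779296875, 194.8000030517578]] [0.556 0.173 0.24 ]
top green [231, 198, 31, 8, 68] [245.5, 201.5] [[230.6999969482422, 199.39999389648438], [231.3000030517578, 196.89999389648438], [261.29998779296875, 203.8000030517578], [260.70001220703125, 206.3000030517578]] [0.524 0.179 0.24 ]
top green [181, 251, 5, 5, 9] [182.4, 252.9] [[179.5, 253.5], [183.0, 250.0], [185.0, 252.0], [181.5, 255.5]] [0.382 0.343 0.24 ]
scene orange [327, 195, 8, 15, 63] [330.4, 202.1] [[325.0, 208.0], [331.79998779296875, 194.39999389648438], [335.79998779296875, 196.39999389648438], [329.0, 210.0]] [ 0.462 -0.119  0.248]
```

View pics/tz.png

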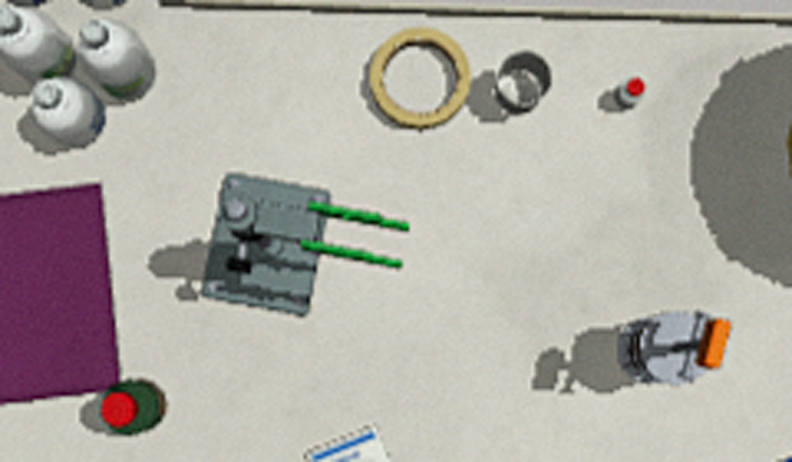

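View pics/sz.png

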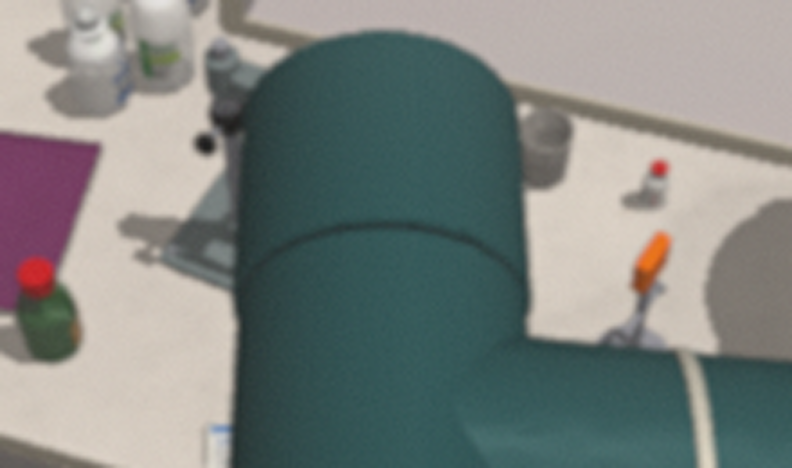

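```bash
python3 - <<'E'
from h import *
top=cv2.imread("pics/top0.png")[:,:,::-1].copy()
tips=[atz("top",263.1,193.4,.232),atz("top",261.,205.,.232)]; print(np.round(tips,4))
for z in(.217,.247): print(atz("top",262.05,199.3,z))
ds=[]
for s,c,m in blobs(top,(50,120,60),(85,255,255),40):
    ys,xs=np.nonzero(m); P=np.array([atz("top",u,v,.245)[:2] for u,v in zip(xs,ys)],np.float32)
    l=cv2.fitLine(P,cv2.DIST_L2,0,.01,.01).ravel(); print(l); ds.append(l[:2]*np.sign(l[1]))
hx=np.mean(ds,0);hx/=np.linalg.norm(hx); mid=np.mean(tips,0)[:2]; print("hx",hx,"hook",mid+.05*hx, "gap",np.linalg.norm(tips[0]-tips[1]))
for z in(.248,):
  a=[atz("top",*p,.262) for p in((352.8,234.7),(356.4,221.6),(360.9,222.8),(357.3,235.9))]; print(np.round(a,4)); 
for nm,u,v,z in(("cup",298,150,.06),("vial",331.5,153,.05),("tonic",178,248,.11)): print(nm,atz("top",u,v,z))
s=manip.sense(); print(s["joints"])
for tab in((.458,-.121,.36),(.54,.16,.40)):
  for sg in(1,-1):
    y=sg*np.array([.25,.968,0]);y/=np.linalg.norm(y); z=np.array([0,0,-1.]); R=np.c_[np.cross(y,z),y,z]
    print(sg,manip.inverse_kinematics(np.array(tab),R))
E
```

```text
[[0.5488 0.1315 0.232 ]
 [0.5166 0.1365 0.232 ]]
[0.53400899 0.13387936 0.217     ]
[0.53084339 0.1341637  0.247     ]
[0.1997853  0.9798397  0.5554779  0.17329784]
[0.1917188  0.9814499  0.52400386 0.17885509]
hx [0.19575371 0.9806531 ] hook [0.54252006 0.1830565 ] gap 0.03258390292949874
[[ 0.4412 -0.1086  0.262 ]
 [ 0.4762 -0.1183  0.262 ]
 [ 0.4733 -0.1303  0.262 ]
 [ 0.4384 -0.1205  0.262 ]]
cup [0.71501219 0.01939645 0.06      ]
vial [ 0.71049045 -0.09195055  0.05      ]
tonic [0.39117454 0.38233319 0.11      ]
[-1.24976966e+00  1.16430391e-01  1.44211421e+00  2.32226370e-05
  1.58401128e+00 -3.77810901e-02]
1 [-3.12146702e-01 -3.23739533e-01  1.62141232e+00 -4.44089210e-16
  1.84391987e+00 -1.63020130e+00]
-1 [-3.12146702e-01 -3.23739533e-01  1.62141232e+00 -4.44089210e-16
  1.84391987e+00  1.51139135e+00]
1 [ 2.42763386e-01 -1.16787067e-01  1.38329799e+00 -4.44089210e-16
  1.87508173e+00 -1.07529121e+00]
-1 [ 2.42763386e-01 -1.16787067e-01  1.38329799e+00 -4.44089210e-16
  1.87508173e+00  2.06630144e+00]
```

```bash
cat >> h.py <<'E'
def Rt(hx):
    y=np.array([hx[0],hx[1],0.]);y/=np.linalg.norm(y); z=np.array([0,0,-1.]); return np.c_[np.cross(y,z),y,z]
E
python3 - <<'E'
from h import *
s=manip.sense();p=np.array(s["tool_pos"])
manip.move_linear(p+[-.02,.05,.2],feed=.3)
manip.goto(np.array([.458,-.1205,.38]),Rt((.267,.964)))
s=manip.sense(); c=manip.get_calibration("wrist"); im=manip.read_camera("wrist")
cv2.imwrite("pics/w1.png",im[:,:,::-1]); print(s["t"],s["tool_pos"],s["ft_force"])
for s_,cc,m in blobs(im,(5,170,120),(18,255,255),60):
    ys,xs=np.nonzero(m); r=cv2.minAreaRect(np.c_[xs,ys].astype(np.float32)); print(s_,cc,np.round(cv2.boxPoints(r),1).tolist(),np.round([atz("wrist",*q,.265,c) for q in cv2.boxPoints(r)],4).tolist())
E
```

```text
2.8833 [ 0.45803443 -0.12100479  0.37982234] [-1.17818053 -0.26946375 -0.34568086]
[244, 171, 13, 39, 491] [249.9, 190.3] [[244.0, 171.0], [256.0, 171.0], [256.0, 209.0], [244.0, 209.0]] [[0.4401, -0.1207, 0.265], [0.443, -0.1102, 0.265], [0.4779, -0.1197, 0.265], [0.4749, -0.1305, 0.265]]
```

View pics/w1.png

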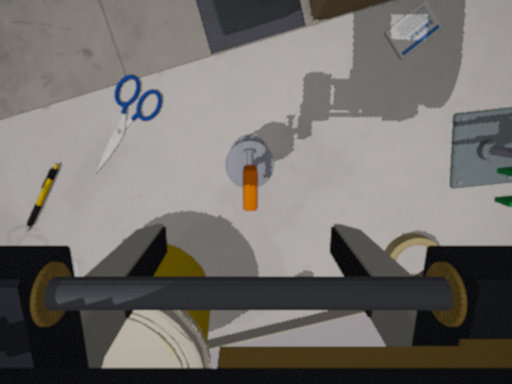

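The wrist picture shows the orange tab at (250,190), square to the jaws. That puts it at about (0.459, −0.120), which agrees with the top view, so I'll grasp it.

```bash
python3 - <<'E'
from h import *
R=Rt((.267,.964))
manip.move_linear(np.array([.459,-.1205,.290]),R,feed=.12)
manip.move_linear(np.array([.459,-.1205,.231]),R,feed=.06)
manip.grip(.02,25); s=manip.sense(); print(s["t"],s["opening"],s["ft_force"])
manip.grip(.0,25); s=manip.sense(); print(s["t"],s["opening"],s["ft_force"],s["tool_pos"])
manip.move_linear(np.array([.459,-.1205,.40]),R,feed=.12)
manip.wait(.3)
F=[]
for i in range(5):
    manip.wait(.05); F.append(manip.sense()["ft_force"])
print(np.round(F,2)); s=manip.sense(); print(s["t"],s["opening"],s["tool_pos"])
im=manip.read_camera("wrist");cv2.imwrite("pics/w2.png",im[:,:,::-1])
im=manip.read_camera("scene");cv2.imwrite("pics/s2.png",im[:,:,::-1])
E
```

```text
6.2 0.01986515731463847 [ 0.47325777 -0.47580774 -0.05875456]
6.4833 0.013614895952834476 [ 0.45774938  0.11452195 -0.27871428] [ 0.45900389 -0.12043881  0.230952  ]
[[-0.75  0.19 -2.51]
 [ 0.18  0.36 -2.78]
 [ 0.65 -0.05 -2.19]
 [-0.6   0.28 -2.91]
 [-0.2  -0.6  -2.66]]
8.5917 0.013318747086205866 [ 0.45899511 -0.12050045  0.40001289]
```

View pics/w2.png

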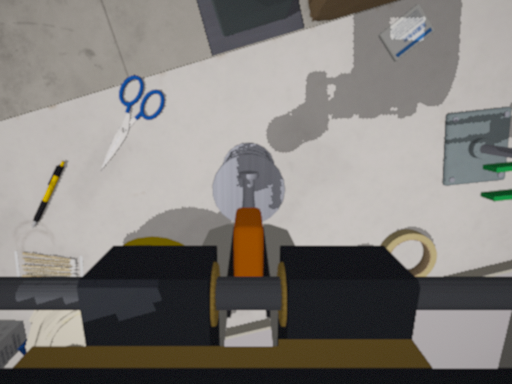

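View pics/s2.png

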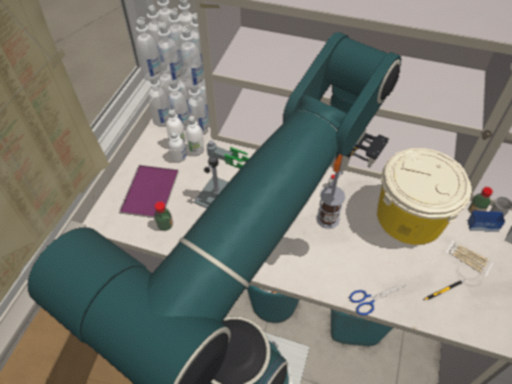

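The hanger is lifted and hanging straight, at about 2.6 N. The hook is now visible in the scene view at about (236,157), so I can triangulate its height from the scene and top views.

```bash
python3 - <<'E'
from h import *
im=cv2.imread("pics/s2.png"); cv2.imwrite("pics/s2z.png",cv2.resize(im[135:215,185:270],None,fx=7,fy=7,interpolation=cv2.INTER_NEAREST))
E
```

```text
(no output)
```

View pics/s2z.png

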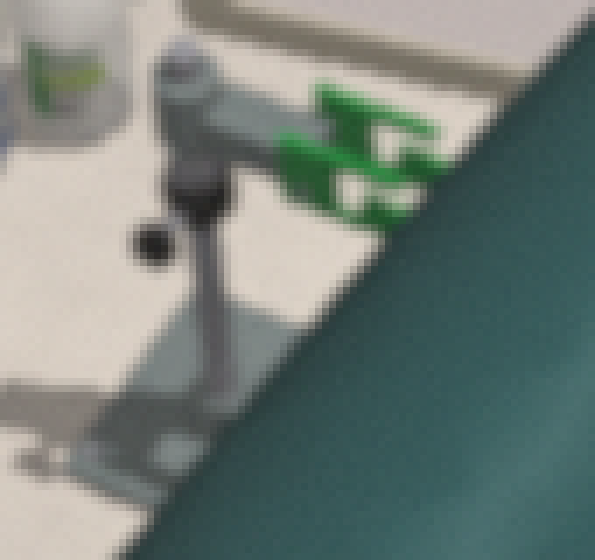

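```bash
python3 - <<'E'
from h import *
hx=np.array([.19575,.98065]);hk=np.array([.5425,.1831]);R=Rt(hx)
def P(x,z): return np.r_[hk+x*hx,z]
manip.move_linear(P(-.16,.34),R,feed=.2)
for i,(x,z) in enumerate([(-.15,.303),(-.095,.303)]):
    manip.move_linear(P(x,z),R,feed=.12); manip.wait(.2)
    s=manip.sense(); c=manip.get_calibration("wrist"); im=manip.read_camera("wrist"); cv2.imwrite(f"pics/w3{i}.png",im[:,:,::-1]); 
    np.savez(f"c3{i}.npz",**c); print(s["t"],s["tool_pos"],s["ft_force"])
    for s_,cc,m in blobs(im,(50,120,50),(85,255,255),60):
        ys,xs=np.nonzero(m); print(s_,cc)
E
```

```text
10.3417 [0.51330439 0.0358151  0.30389099] [-0.21414415  0.57565844 -2.83001949]
[370, 176, 140, 20, 1906] [442.7, 185.9]
[368, 214, 134, 24, 2004] [435.7, 225.6]
11.2 [0.52385943 0.08937328 0.30309771] [-0.58197869 -0.17194386 -1.67177895]
[304, 177, 129, 20, 1774] [371.1, 186.6]
[304, 215, 122, 24, 1912] [366.1, 226.3]
```

View pics/w30.png

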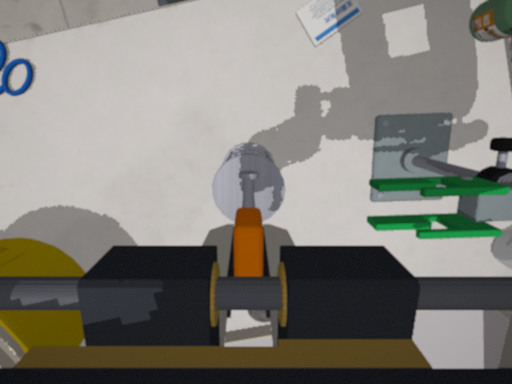

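View pics/w31.png

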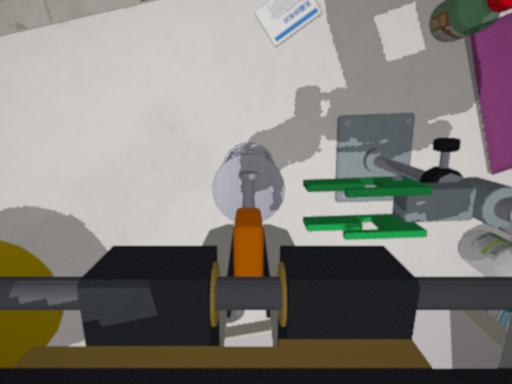

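Both wrist pictures show the ledge tips. In the first they are at about (370,184) and (368,220); in the second, (304,184) and (304,220). The lips start further right. I'll triangulate the tips and lip corners from these.

```bash
python3 - <<'E'
from h import *
a=cv2.imread("pics/w30.png")[165:245,360:515];b=cv2.imread("pics/w31.png")[165:245,295:450]
cv2.imwrite("pics/z3.png",cv2.resize(np.vstack([a,b]),None,fx=3.6,fy=3.6,interpolation=cv2.INTER_CUBIC)) if 0 else cv2.imwrite("pics/z3.png",cv2.resize(np.vstack([a,b]),None,fx=3.6,fy=3.6,interpolation=cv2.INTER_NEAREST))
E
```

```text
Traceback (most recent call last):
ValueError: all the input array dimensions except for the concatenation axis must match exactly, but along dimension 1, the array at index 0 has size 152 and the array at index 1 has size 155
```

```bash
python3 - <<'E'
from h import *
a=cv2.imread("pics/w30.png")[165:245,360:510];b=cv2.imread("pics/w31.png")[165:245,295:445]
cv2.imwrite("pics/z3.png",cv2.resize(np.vstack([a,b]),None,fx=3.7,fy=3.7,interpolation=cv2.INTER_NEAREST))
E
```

```text
(no output)
```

View pics/z3.png

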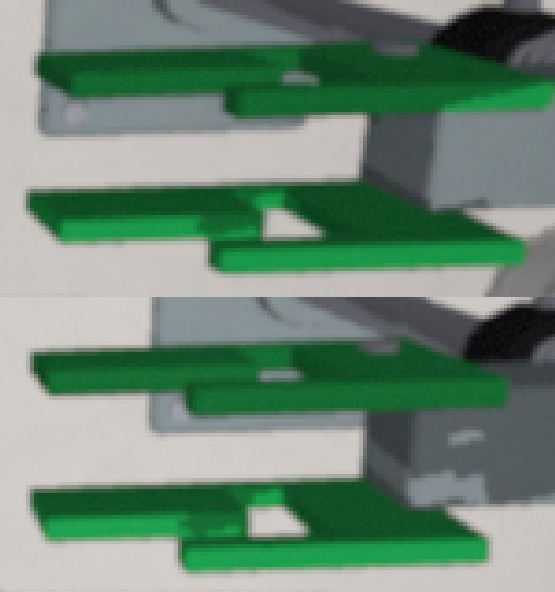

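```bash
python3 - <<'E'
from h import *
C=[dict(np.load(f"c3{i}.npz")) for i in(0,1)]
hx=np.array([.19575,.98065]);hk=np.array([.5425,.1831]);n=np.array([.98065,-.19575])
for nm,p,q in(("ledgeL",(376.8,230.1),(307.7,230.4)),("ledgeU",(379.5,190.7),(308,191.2)),("lipL",(417.8,238),(345,239.1)),("lipU",(422.2,196.1),(346.4,196.6))):
    Pm=[np.array([[c["fx"],0,c["cx"]],[0,c["fy"],c["cy"]],[0,0,1]],float)@np.c_[c["R"],c["t"]] for c in C]
    X=cv2.triangulatePoints(Pm[0],Pm[1],np.array(p,float).reshape(2,1),np.array(q,float).reshape(2,1)).ravel(); X=X[:3]/X[3]
    d=X[:2]-hk; print(nm,np.round(X,4),"hook x %.4f y %.4f"%(d@hx,d@n))
E
```

```text
ledgeL [0.5534 0.1304 0.2379] hook x -0.0495 y 0.0210
ledgeU [0.5219 0.1354 0.238 ] hook x -0.0508 y -0.0109
lipL [0.5597 0.155  0.2516] hook x -0.0242 y 0.0223
lipU [0.5271 0.1597 0.2524] hook x -0.0259 y -0.0105
```

The triangulated corners fit the given shape. Ledge height is about 0.235 ± 3 mm and the hook sits 2 mm to the +y side of my first estimate. Next I'll move over the ledge and feel down.

```bash
cat >> h.py <<'E'
hx=np.array([.19575,.98065]);nn=np.array([.98065,-.19575]);hk=np.array([.5425,.1831])+.002*nn;RH=Rt(hx)
def P(x,z): return np.r_[hk+x*hx,z]
def F(n=6,dt=.03):
    f=[]
    for i in range(n): manip.wait(dt); f.append(manip.sense()["ft_force"])
    f=np.mean(f,0); return np.array([f[:2]@hx,f[:2]@nn,f[2]])
E
python3 - <<'E'
from h import *
manip.move_linear(P(-.095,.303),RH,feed=.1)
manip.move_linear(P(-.038,.303),RH,feed=.08)
manip.wait(.3); f0=F(12); np.save("f0.npy",f0); print("base",f0,manip.sense()["t"])
z=.303;manip.move_linear(P(-.038,.296),RH,feed=.04); z=.296
while z>.262:
    f=F(4)-f0
    if f[2]>1.2:
        f=F(6)-f0
        if f[2]>1.0: break
    z-=.001 if z>.2915 else .0005
    manip.move_linear(P(-.038,z),RH,feed=.02)
s=manip.sense();print("contact",z,f,s["tool_pos"],s["t"])
im=manip.read_camera("wrist");cv2.imwrite("pics/w4.png",im[:,:,::-1])
im=manip.read_camera("scene");cv2.imwrite("pics/s4.png",cv2.resize(im[120:250,180:340],None,fx=4.5,fy=4.5,interpolation=cv2.INTER_CUBIC)[:,:,::-1])
E
```

```text
base [-0.04655472 -0.05558517 -2.59689719] 13.0583
contact 0.289 [ 0.18537167 -0.28958     2.04541075] [0.53704365 0.14543812 0.2890607 ] 17.1667
```

View pics/w4.png

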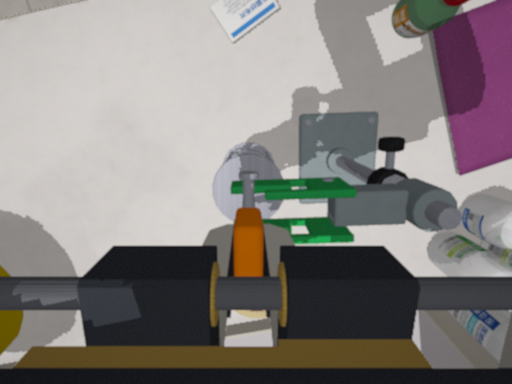

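View pics/s4.png

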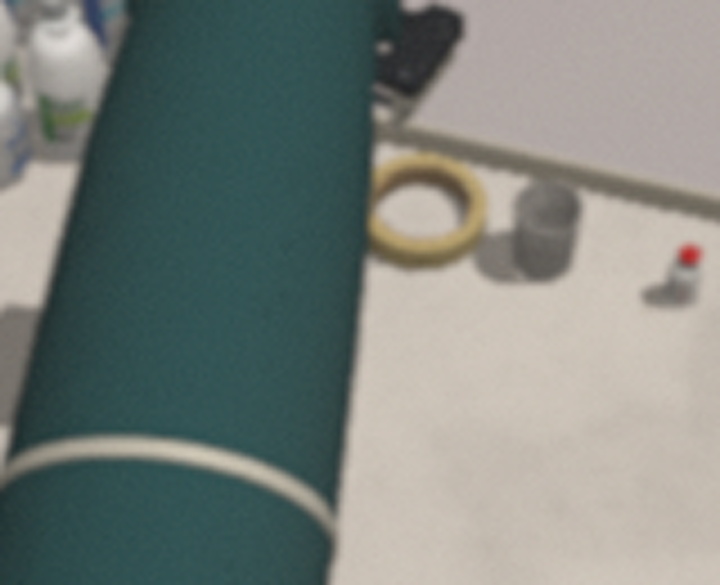

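The pin met the ledge at TCP z 0.289, which puts the ledge at about 0.238 and matches the triangulation. In the picture the stem lies between the plates at (248,190). I'll slide in, keeping a light contact force.

```bash
python3 - <<'E'
from h import *
f0=np.load("f0.npy"); z=.289; x=-.038; log=[]; hit=False
while x<.008:
    x+=.003 if x<-.012 else (.0015 if x<-.004 else .0007)
    manip.move_linear(P(x,z),RH,feed=.03)
    f=F(4)-f0; log.append((round(x*1e3,1),round(z*1e3,2),*np.round(f,1)))
    if abs(f[0])>8 or abs(f[1])>8 or f[2]>10: print("STOP");break
    if x<-.008:
        if f[2]<1.2: z-=.0003
        elif f[2]>2.8: z+=.0002
    elif f[0]<-2.2 and x>-.004:
        f=F(6)-f0
        if f[0]<-2: hit=True;break
for l in log: print(*l)
s=manip.sense();print(hit,x,z,f,s["tool_pos"],s["t"])
im=manip.read_camera("wrist");cv2.imwrite("pics/w5.png",im[:,:,::-1])
E
```

```text
-35.0 289.0 1.1 -0.0 2.4
-32.0 289.0 1.2 -0.0 2.0
-29.0 289.0 1.1 0.1 2.6
-26.0 289.0 0.9 0.2 2.0
-23.0 289.0 1.1 -0.0 2.7
-20.0 289.0 1.2 0.4 2.3
-17.0 289.0 0.8 0.4 2.3
-14.0 289.0 0.6 0.4 2.2
-11.0 289.0 1.0 -0.2 2.5
-9.5 289.0 -0.0 -0.2 2.3
-8.0 289.0 -0.6 -0.3 1.9
-6.5 289.0 -0.1 0.1 2.3
-5.0 289.0 0.8 0.4 1.1
-3.5 289.0 -0.4 -0.5 -0.1
-2.8 289.0 -0.1 0.1 -0.5
-2.1 289.0 -0.4 0.4 -0.5
-1.4 289.0 -0.1 0.2 -0.6
-0.7 289.0 0.2 0.3 -0.3
-0.0 289.0 0.1 0.4 -0.1
0.7 289.0 -0.1 0.3 -0.3
1.4 289.0 -2.5 -0.2 -0.4
True 0.0013999999999999993 0.289 [-2.92391049  0.21418241  0.04244568] [0.5447294  0.18395831 0.28897792] 25.5167
```

View pics/w5.png

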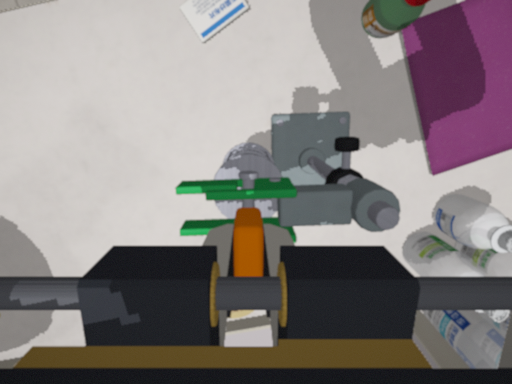

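The ledge support ended at x ≈ −4.5 mm and the pin met the back wall at about +1.2 mm, at 2.9 N. The throat centre is therefore about −0.8 mm. I'll back off to there and lower.

```bash
python3 - <<'E'
from h import *
f0=np.load("f0.npy"); x=-.0008; z=.289; log=[];ok=False
manip.move_linear(P(x,z),RH,feed=.02)
while z>.268:
    z-=.0015 if z>.2765 else .0005
    manip.move_linear(P(x,z),RH,feed=.03)
    f=F(4)-f0; log.append((round(z*1e3,2),*np.round(f,1)))
    if np.abs(f[:2]).max()>5: print("side");break
    if f[2]>1.6:
        f=F(6)-f0
        if f[2]>1.4: ok=True;break
for l in log: print(*l)
s=manip.sense();print(ok,z,f,s["tool_pos"],s["t"])
E
```

```text
287.5 -0.1 0.2 0.3
286.0 -0.1 -0.2 -0.2
284.5 0.1 0.2 -0.4
283.0 -0.0 0.1 -0.3
281.5 0.2 -0.3 -0.3
280.0 0.1 0.1 0.0
278.5 0.1 -0.3 -0.3
277.0 0.4 0.6 0.1
275.5 0.4 -0.3 0.0
275.0 0.1 0.0 -0.1
274.5 0.0 0.1 0.0
274.0 0.1 -0.0 -0.2
273.5 0.2 0.5 0.4
273.0 -0.1 0.0 1.5
272.5 0.4 -0.4 3.9
True 0.27249999999999996 [ 0.2044456  -0.38737003  4.21096922] [0.54434084 0.18192721 0.27262626] 31.775
```

The pin is on the throat floor after a 16.3 mm drop, against the expected 16 mm. I'll take the extra load off and release gently.

```bash
python3 - <<'E'
from h import *
f0=np.load("f0.npy")
manip.move_linear(P(-.0008,.2729),RH,feed=.01); print(F(6)-f0)
for o in(.0145,.017,.022,.034): manip.grip(o,5)
print(F(6)-f0,manip.sense()["opening"])
manip.move_linear(P(-.0008,.30),RH,feed=.04)
manip.move_linear(P(-.0008,.42),RH,feed=.15)
s=manip.sense();print(s["t"],F(6),s["tool_pos"])
im=manip.read_camera("wrist");cv2.imwrite("pics/w6.png",im[:,:,::-1])
im=manip.read_camera("top");cv2.imwrite("pics/t6.png",im[:,:,::-1])
E
```

```text
[0.42692676 0.340765   3.48985971]
[ 0.19803807 -0.07943201  2.57571142] 0.034204596868013575
35.5333 [-0.2401831  -0.12563283  0.08839811] [0.54426532 0.18189984 0.41894977]
```

View pics/w6.png

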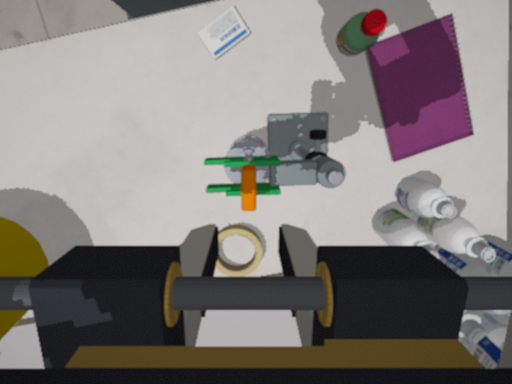

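View pics/t6.png

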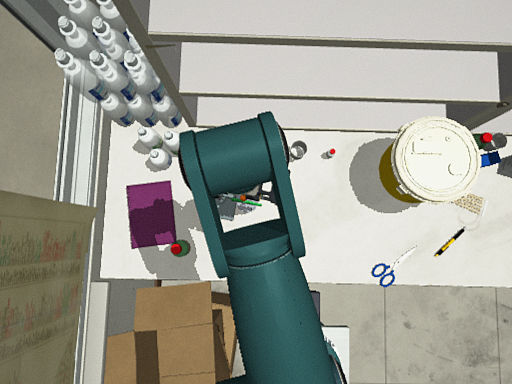

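The wrist picture shows the tab at (249,188) over the hook, with the stem between the plates. I'll move the arm clear and check from the other cameras.

```bash
python3 - <<'E'
from h import *
im0=cv2.imread("pics/w6.png")[:,:,::-1].copy(); c=manip.get_calibration("wrist")
b=max(blobs(im0,(5,170,120),(18,255,255),60),key=lambda q:q[0][4]); 
X=atz("wrist",*b[1],.306,c);d=X[:2]-hk;print(b[:2],"tab in hook frame",d@hx,d@nn)
manip.move_linear(np.r_[.42,-.2,.42],feed=.3); manip.wait(.3)
for n in("scene","top"):
    im=manip.read_camera(n); cv2.imwrite(f"pics/{n}7.png",im[:,:,::-1])
    for q in blobs(im,(5,170,120),(18,255,255),20): print(n,q[:2],np.round(proj(n,np.r_[hk-.0008*hx,.290]),1))
    k=im[120:250,160:345] if n=="scene" else im[130:260,150:345]
    cv2.imwrite(f"pics/{n}7z.png",cv2.resize(k,None,fx=4,fy=4,interpolation=cv2.INTER_CUBIC)[:,:,::-1])
print(manip.sense()["t"])
E
```

```text
([242, 167, 14, 43, 551], [248.1, 188.5]) tab in hook frame -0.0016674366285045368 -0.0014580060721699022
scene ([233, 140, 9, 14, 79], [236.5, 146.2]) [236.8 146.3]
top ([240, 185, 9, 16, 83], [244.0, 192.4]) [244.  191.9]
37.725
```

View pics/scene7z.png

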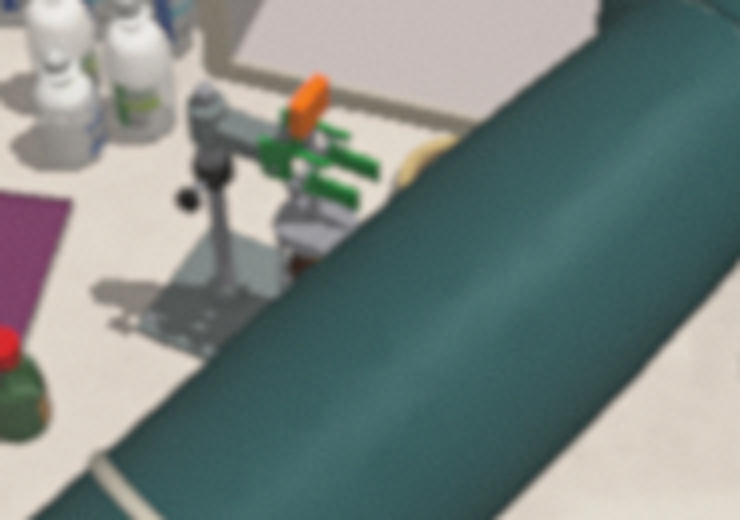

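View pics/top7z.png

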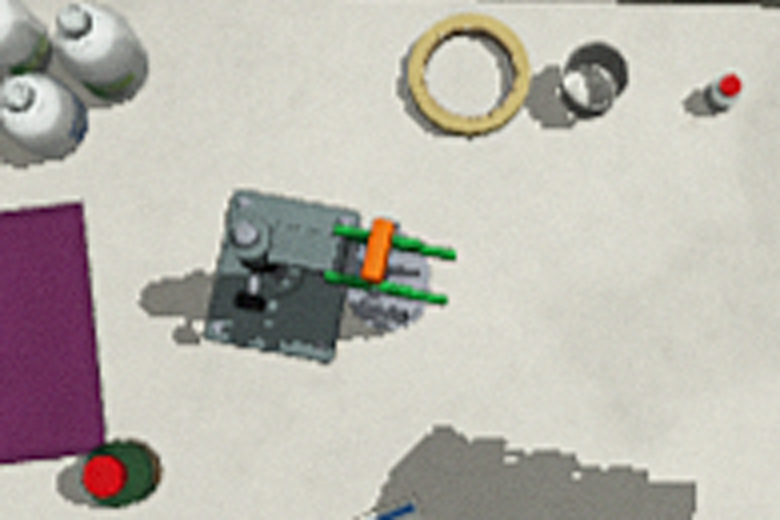

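The seated tab projects to within 0.5 px of where it appears in both views. The bystanders haven't moved and the arm is clear.

```bash
python3 -c "
from cell import manip
print(manip.close_job(), manip.sense()['t'])"
```

```text
the job is handed in; nothing more can be done
the job is handed in; nothing more can be done
```

The bottle hanger is hanging by itself on the green hook with its pin at the bottom of the throat. I handed the job in at about 38 s of the 64 s allowed.

- **Set-down:** I lifted the hanger by the orange tab and felt the pin down onto the ledges. It touched at about 2 N, with the ledge at about z = 0.238 m, roughly 6 mm above mid-range.
- **Slide:** I slid it in under the lips with 2–2.7 N on the ledges. The pin met the back wall at 2.9 N.
- **Lowering:** I backed off 2 mm to the throat's middle and lowered in small steps. The pin reached the floor after 16.3 mm, against the expected 16 mm. The peak floor force was about 4.2 N, which I eased before opening the fingers.

**Last checks:**
- **Seating:** In both fixed cameras the tab is within 0.5 px of the position calculated for a seated, upright hanger.
- **Gripper:** The wrist force went back to about zero after release, and the arm is well clear of everything.
- **Bystanders:** The cup, vial and tonic bottle look unmoved in the before and after pictures. I judged this by eye and did not measure it.

No check failed. The ledge-height estimates from the wrist pictures differed a little: the ledge corners gave 0.238 m and the lips about 0.233 m. The touch confirmed 0.238 m.

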